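# Release the locked tipping tray into a collecting box

### The job

Take the empty grey collecting box by its yellow tab and set it on the desk under the open lip of the tipping tray, squared up with the stand and close to its base plate with the tab on the side away from the stand, and let go of it. Then pull the red knob of the stand's sprung index plunger straight back, fully out to its stop, and keep it there, so that the tray unlocks, tips by itself (do not push the tray) and all four fittings slide into the box. The program finishes while still gripping the knob and holding the plunger fully out; leave everything else on the desk where it is.

Things in the scene. Friction and masses are not known exactly. Their poses are not given: they have to be found in the camera images.
- stand: Fixed tipping stand: dark steel base plate 190x85x8 mm, two blue posts, the front one (x = -80 mm) 222 mm high. Origin on the desk below the tray's hinge axis, which runs along local x 160 mm up. z up; local -x is the plunger side (towards the robot within 0.3 rad); the tray's open lip is on the -y side. The base plate reaches 25 mm towards -y, 60 mm towards +y, 95 mm along +x and -x.
- tray_lip (a point): Middle of the open lip of the aluminium tray (floor 108 mm along stand x, 25 mm walls on three sides, open to stand -y). Locked level, the lip is 110 mm from the hinge axis towards stand -y, 150 mm above the desk; tipped, about 56 mm from the axis and 65 mm above the desk. The box (45 mm walls) passes below it.
- tray (a joint): Tilt of the tray (rad): 0 = level and locked by the plunger's pin, 0.95 = fully tipped, lip down on the stand's -y side. It is front-heavy and damped: once the pin is clear it tips by itself in about 1 s.
- knob (a point): Centre of the plunger's red knob: a disc on a level axis along stand x, 26 mm in diameter, 20 mm long, 202 mm above the desk, 124 mm from the stand's origin towards local -x. 30 mm of free space to the blue post behind, but for an 18 mm thick guide tube; nothing above or beside it. Pinch it from above across its diameter (fingers closing along stand y).
- plunger (a joint): How far the sprung index plunger is pulled out (m): 0 = pin seated in the hole of the tray's disc, 0.014 = fully out against its stop. It slides along stand -x, level. The spring pulls it back with 6 N at 0 and 12 N at 0.014; the pin leaves the hole after about 8 mm; let go, it springs back.
- box: Empty open collecting box of grey plastic, 120 (local x) x 175 (local y) x 45 mm high, walls 4 mm, about 0.2 kg, loose. Origin: centre of its underside; local z up.
- box_tab (a point): Grip point on the box's upright yellow tab. The tab stands just outside the middle of the wall on the box's local -y side: 14 mm thick along box y, 44 mm wide along box x, its top 90 mm above the desk; this point is 94.5 mm from the box's origin towards its local -y, 72 mm up, on the tab's mid-plane.
- piece0: One of four push-in tube fittings (grey metal body, blue collar), 16x30x14 mm, about 16 g, lying loose on the tray at the start. Origin: centre of its underside.
- piece1: One of four push-in tube fittings (grey metal body, blue collar), 16x30x14 mm, about 16 g, lying loose on the tray at the start. Origin: centre of its underside.
- piece2: One of four push-in tube fittings (grey metal body, blue collar), 16x30x14 mm, about 16 g, lying loose on the tray at the start. Origin: centre of its underside.
- piece3: One of four push-in tube fittings (grey metal body, blue collar), 16x30x14 mm, about 16 g, lying loose on the tray at the start. Origin: centre of its underside.
- leak_spray: Bystander: bottle with a red nozzle, 53x53x160 mm. Origin: centre of its underside. To be left where it is.
- multimeter: Bystander: dark green multimeter, 151x75x44 mm. Origin: centre of its underside. To be left where it is.
- tape_yellow: Bystander: yellow tape roll, 56 mm wide, 17 mm high. Origin: centre of its underside. To be left where it is.
- screwdriver_red: Bystander: red-handled screwdriver, 192 mm long. Origin: centre of its underside. To be left where it is.
- spanner_13: Bystander: steel spanner, 177 mm long. Origin: centre of its underside. To be left where it is.
- logger: Bystander: small data logger with green terminals, 75x50x32 mm. Origin: centre of its underside. To be left where it is.
- tape_ptfe: Bystander: white tape roll, 48 mm wide, 13 mm high. Origin: centre of its underside. To be left where it is.

How it is judged (in metres and radians):
On the way, in this order (a step that is already met when the one before it is completed fails the run):
1. the box stands under the tray's lip, let go, while the plunger is still seated and the tray level (x of box in the frame of stand between -0.04 and 0.04 m and y of box in the frame of stand between -0.175 and -0.1 m and height (world z) of box below 0.006 m and angle between box's own z axis and vertical below 0.08 rad and angle between the y axis of box and the y axis of stand, either way round below 0.3 rad and y of box_tab in the frame of stand below -0.15 m and linear speed of box below 0.02 m/s and contact force between the fingers and box below 0.1 N and value of joint plunger below 0.003 m and value of joint tray below 0.1 rad), for 0.2 s.
2. the plunger is gripped and pulled out, clear of its hole (value of joint plunger above 0.011 m and contact force between the fingers and plunger above 2 N), for 0.2 s.
At the end, for the whole second after the job is handed in: Fingers hold the knob (over 2 N), plunger at least 11 of 14 mm out; tray tipped past 0.85 rad; box flat on the desk under the lip (centre within 40 mm of the stand's middle along its x, 100 to 175 mm from the hinge axis on the lip's side); all four fittings at rest in the box (all of step 2 and value of joint tray above 0.85 rad and x of box in the frame of stand between -0.04 and 0.04 m and y of box in the frame of stand between -0.175 and -0.1 m and height (world z) of box below 0.006 m and angle between box's own z axis and vertical below 0.08 rad and x of piece0 in the frame of box between -0.062 and 0.062 m and y of piece0 in the frame of box between -0.09 and 0.09 m and z of each of piece0, piece1, piece2, piece3 in the frame of box below 0.04 m and linear speed of each of piece0, piece1, piece2, piece3 below 0.05 m/s and x of piece1 in the frame of box between -0.062 and 0.062 m and y of piece1 in the frame of box between -0.09 and 0.09 m and x of piece2 in the frame of box between -0.062 and 0.062 m and y of piece2 in the frame of box between -0.09 and 0.09 m and x of piece3 in the frame of box between -0.062 and 0.062 m and y of piece3 in the frame of box between -0.09 and 0.09 m); the arm keeps its last pose, push and grip.
It fails at once if the tray is pushed by the robot (contact force between any of the fingers, the arm and tray above 1.5 N).
It fails at once if a bystander is moved more than 30 mm (distance of any of leak_spray, multimeter, tape_yellow, screwdriver_red, spanner_13, logger, tape_ptfe from where it was at the start of the episode above 0.03 m).
It also fails if it takes over 48 s, if anything falls off the work surface, if the arm or the gripper's body presses on something with over 40 N, if the wrist force passes 120 N, or if a joint passes its speed limit or range.

### The arm

A 6-joint arm with a two-finger parallel gripper is mounted at the origin on a cart in front of the work surface, level with it; the furniture and walls round the work are solid. World frame = base frame: x ahead of the robot, y to its left, z up, the work surface at z = 0. Lengths are in mm, angles in rad, forces in N, time in s.
With the tool pointing down it reaches from about 325 to 775 mm from the base axis. Payload 9.3 kg.
Tool frame: the origin (TCP) lies on the mounting face of the last link; the fingertips stand 173 mm ahead of it and the grasp point (between the pads) lies 155 mm ahead of it (manip.grasp_offset is the distance from the TCP to the grasp point, in mm); z points along the fingers, y is the line along which they close (so a half turn about z gives the same grasp; the last joint's range is limited). The gripper opens to 85 mm and grips with 20 to 120 N. Pads are 22 mm wide; open, the fingers measure 114 mm over their backs; the gripper's body (76 mm by 85 mm) begins 54 mm behind the grasp point. The pads swing forward as they close: fully open they stand 13 mm farther back than shut.
Start: joints at [-1.414, 0.259, 0.021, 1.334, 0, 1.418], TCP at [167.671, -523.817, 404.679] pointing down, gripper open.
Joint ranges: [-3.04, 3.04], [-0.91, 1.82], [-1.04, 1.36], [-1.92, 1.95], [-1.52, 1.45], [-3.14, 3.14]. Speed limits (rad/s): [2.22, 2.22, 2.79, 3.14, 3.14, 3.14].

### API

Orientations are given as a unit quaternion [x, y, z, w].
In Python, from rig import manip gives the robot as it stands.
- The arm moves only by the tool shift_gripper, called after "Request:" as a command line: name --pt "numbers of a row" for each row, then --argument value for the rest. Schema: {"type":"object","properties":{"increments":{"type":"array","items":{"type":"array","items":{"type":"number"},"minItems":5,"maxItems":5},"minItems":1,"maxItems":5},"only":{"type":"string"},"quiet":{"type":"boolean"},"lines":{"type":"string"}},"required":["increments"],"additionalProperties":false}. increments is a list of rows, 1 to 5 of them, each of 5 numbers: the opening from 0.0 (shut) to 1.0 (fully open), then dx, dy, dz in fractions of the full range, 1 being 500 mm, then a turn about the tool's z in a scale on which 1.0 is 2 rad; each row shifts and turns the commanded pose from where the row before left it, along the tool's axes as they then stand; what a row does not reach is not made up. A row lasts 1/12 s, in which the tool goes at most 41.7 mm and 0.125 rad, less where a joint would pass 70% of its speed; a pose out of reach is approached as far as the arm can. The fingers move at their own pace and stop on an object; the grip force is fixed at half the most. Time passes only in rows, so rows that do not move let the fingers close. The tool returns the time, the measured TCP pose, the force, the opening and the grip force at its end. only (a regular expression) keeps the lines of the reply that match it, lines (a string "A,B") keeps lines A to B, and quiet returns only ok. Shift and turn numbers lie between -1 and 1, and a call with a number outside is refused. Input that does not fit is refused with a message, and nothing moves.
- manip.read_state(): the state, without advancing time (a new reading comes with each control period).
- manip.snapshot(name): name is "scene" or "top" or "wrist"; returns a dict with "image" (480x640x3 uint8, red, green, blue), "intrinsics" (3x3 intrinsics, pixels), "cam_to_world" (4x4, takes a point from camera to world coordinates). Camera axes: x right, y down, z forward; pixel columns grow to the right and rows downward; lengths in mm; the calibration is good to about 2 mm. A picture is of the moment at which its call begins. There is no depth.
- manip.close_job(): hands the job in; it is judged then, once.
The state is a dict: "t": time; "joints": joint angles; "qvel": joint speeds; "joint_efforts": joint torques, N m; "tool_pos": TCP position; "tcp_rot": TCP orientation; "ft_force": force on the tool from outside, world axes, zero at the start; "ft_torque": the same for the moment, N m; "finger_gap": opening from 0.0 (shut) to 1.0 (fully open); "finger_force": force on a finger pad.
Only numpy, scipy, OpenCV 4.12 (cv2) and the standard library are available. Lean on these libraries where they do the work, as an engineer would, in place of code of your own. Each camera call takes 0.05 s, during which the arm holds its last target. There are 200 camera calls.

## Working session

There is one attempt and no reset: what is moved stays moved. The work goes in short steps, Python scripts to look and compute and a tool call to move; the robot and the scene stay as the last step left them, time stands still between calls to the robot, and variables do not carry over. Pictures are saved under pics/ and viewed, at most 13 in all, crops included, and the job is handed in when it is done.

```bash
ls; mkdir -p pics
```

Create h.py:
```python
import numpy as np, cv2
from rig import manip
from scipy.spatial.transform import Rotation as R
def snap(n,f):
    s=manip.snapshot(n); np.savez('pics/'+f+'.npz',**{k:s[k] for k in('image','intrinsics','cam_to_world')})
    cv2.imwrite('pics/'+f+'.png',s['image'][:,:,::-1]); return s
def load(f): return dict(np.load('pics/'+f+'.npz'))
def ray(s,u,v):
    M=np.array(s['cam_to_world']);d=M[:3,:3]@np.linalg.solve(np.array(s['intrinsics']),[u,v,1.]);return M[:3,3],d/np.linalg.norm(d)
def onz(s,u,v,z):
    o,d=ray(s,u,v);return o+d*(z-o[2])/d[2]
def tri(s1,p1,s2,p2):
    o1,d1=ray(s1,*p1);o2,d2=ray(s2,*p2)
    t=np.linalg.lstsq(np.c_[d1,-d2],o2-o1,rcond=None)[0]
    a=o1+d1*t[0];b=o2+d2*t[1];return (a+b)/2,np.linalg.norm(a-b)
def proj(s,p):
    M=np.linalg.inv(np.array(s['cam_to_world']));q=np.array(s['intrinsics'])@(M[:3,:3]@p+M[:3,3]);return q[:2]/q[2]
```

Run:
```python
from h import *
for n in('top','scene'):
    s=snap(n,n+'0');print(n,np.round(s['cam_to_world'],2).tolist(),s['intrinsics'])
st=manip.read_state();print(st); print(R.from_quat(st['tcp_rot']).as_matrix().round(3), manip.grasp_offset)
```

```text
pics
rig.py
top [[0.03, -0.99, 0.14, 422.0], [-1.0, -0.03, 0.01, -77.9], [-0.01, -0.14, -0.99, 1075.75], [0.0, 0.0, 0.0, 1.0]] [[456.72427799   0.         317.02069861]
 [  0.         456.72427799 245.09189151]
 [  0.           0.           1.        ]]
scene [[-0.43, -0.51, 0.74, -271.54], [-0.9, 0.24, -0.36, 323.56], [0.0, -0.83, -0.56, 750.91], [0.0, 0.0, 0.0, 1.0]] [[537.82203621   0.         317.69516535]
 [  0.         537.82203621 235.43789429]
 [  0.           0.           1.        ]]
{'t': 0.1, 'joints': array([-1.41358737e+00,  2.59116251e-01,  2.08585513e-02,  1.33369056e+00,
       -2.45680139e-06,  1.41814681e+00]), 'qvel': array([ 5.87233316e-04, -1.94954916e-03,  2.50038236e-03,  3.57012744e-04,
       -3.33176673e-05,  1.47884494e-04]), 'joint_efforts': array([ 7.23004239e-03, -5.56692445e+01,  3.45070982e+01,  1.16656499e-02,
       -8.84717792e-05,  1.81814943e-05]), 'tool_pos': array([ 167.67066334, -523.77434388,  404.14540192]), 'tcp_rot': array([ 9.88022288e-01,  1.54310162e-01, -2.54144437e-06, -5.75964279e-04]), 'ft_force': array([ 0.33173856,  0.1787799 , -0.35037298]), 'ft_torque': array([-0.04979354, -0.03723575,  0.01417388]), 'finger_force': 0.0, 'finger_gap': 0.9989864365335084}
[[ 0.952  0.305 -0.   ]
 [ 0.305 -0.952  0.001]
 [ 0.    -0.001 -1.   ]] 154.70000000000002
```

View pics/top0.png

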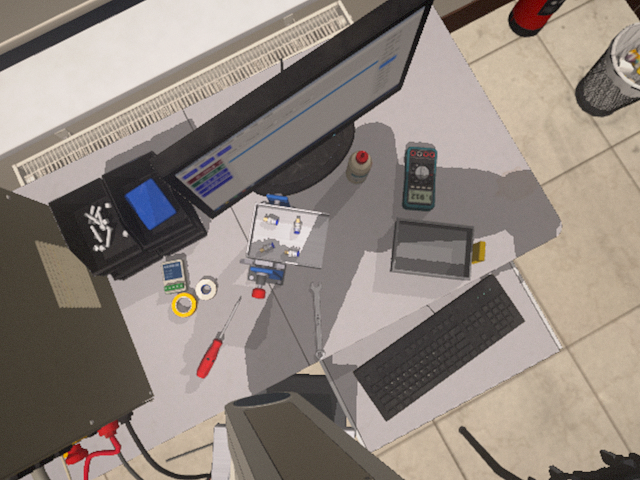

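View pics/scene0.png

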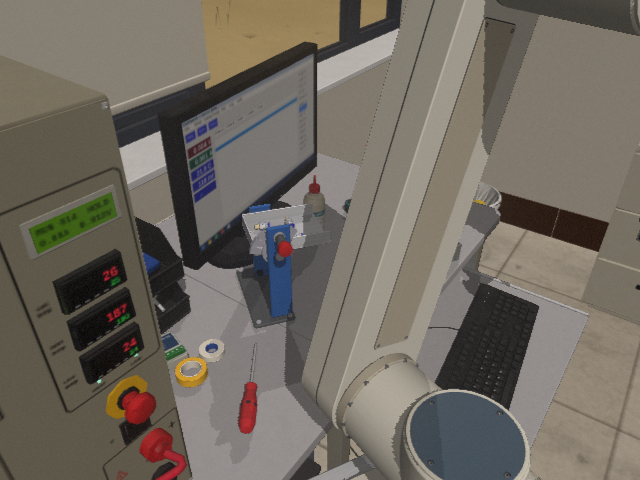

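The top view shows the stand (about 280,240) with its red knob at (259,293), the box at (432,249) with its tab at (480,250) towards -y, and the spanner from (316,283) to (320,357). In the scene view the knob is at (285,249) and the arm hides the box.

Add to h.py:
```python
def blobs(s,lo,hi,box=None,amin=30):
    h=cv2.cvtColor(np.ascontiguousarray(s['image']),cv2.COLOR_RGB2HSV)
    m=cv2.inRange(h,np.array(lo),np.array(hi))
    if lo[0]==0 and hi[0]<=10: m|=cv2.inRange(h,np.array([172,lo[1],lo[2]]),np.array([180,255,255]))
    if box: k=np.zeros_like(m);k[box[1]:box[3],box[0]:box[2]]=1;m=m*k
    m=cv2.morphologyEx(m,cv2.MORPH_OPEN,np.ones((2,2)))
    c,_=cv2.findContours(m,0,2);return sorted([x for x in c if cv2.contourArea(x)>amin],key=cv2.contourArea)[::-1]
def cen(c): m=cv2.moments(c);return m['m10']/m['m00'],m['m01']/m['m00']
```

Run:
```python
from h import *
t=load('top0');s=load('scene0')
k1=blobs(t,(0,130,60),(8,255,255),(245,280,275,305));k2=blobs(s,(0,130,60),(8,255,255),(270,235,300,265))
print([ (cen(c),cv2.boundingRect(c)) for c in k1+k2]); print('knob',tri(t,cen(k1[0]),s,cen(k2[0])))
y=blobs(t,(18,120,60),(35,255,255),(465,230,500,270));print('tab',[(cen(c),cv2.minAreaRect(c)) for c in y], onz(t,*cen(y[0]),80))
# blue posts
b=blobs(t,(100,120,40),(125,255,255),(235,180,300,290),10);print('blue',[(cen(c),cv2.minAreaRect(c)) for c in b])
# rim corners (eye)
for p in [(395,221),(474,226),(470,279),(391,273)]: print('box',onz(t,*p,45).round(1))
im=t['image'];a=cv2.resize(im[180:310,230:330],None,fx=4,fy=4,interpolation=2);c=cv2.resize(im[205:295,380:495],None,fx=3.4,fy=3.4,interpolation=2)
H=max(a.shape[0],c.shape[0]);o=np.zeros((H,a.shape[1]+c.shape[1],3),np.uint8);o[:a.shape[0],:a.shape[1]]=a;o[:c.shape[0],a.shape[1]:]=c
print(o.shape);cv2.imwrite('pics/crop0.png',o[:,:,::-1])
```

```text
[((259.2216014897579, 293.94972067039106), (253, 289, 13, 10)), ((285.430244941427, 249.60596379126727), (279, 242, 14, 16))]
knob (array([444.79490731,  40.3888404 , 197.29864243]), np.float64(0.011235357228118545))
tab [((479.27560975609754, 253.01056910569105), ((479.0, 253.0), (22.0, 12.0), 90.0))] [ 549.66569676 -421.9717782    80.        ]
blue [((278.62551440329213, 198.9320987654321), ((278.030517578125, 199.2255859375), (20.65069580078125, 5.963303089141846), 6.340191841125488)), ((265.45454545454544, 272.3246753246753), ((265.581787109375, 272.0040283203125), (28.219030380249023, 7.248925685882568), 21.250505447387695)), ((279.9365079365079, 273.3015873015873), ((279.5, 273.5), (3.0, 5.0), 90.0))]
box [ 623.1 -243.1   45. ]
box [ 616.  -423.4   45. ]
box [ 494.7 -412.    45. ]
box [ 503.6 -234.6   45. ]
(520, 791, 3)
```

View pics/crop0.png

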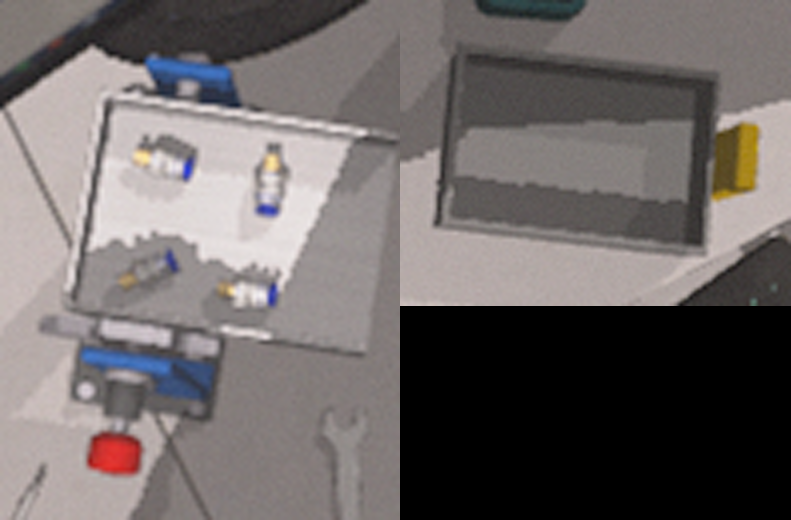

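Run:
```python
from h import *
t=load('top0')
f=lambda x,y,z:onz(t,230+(x+.5)/4-.5,180+(y+.5)/4-.5,z)[:2]
def yaw(a,b): d=b-a;return np.arctan2(d[1],d[0]),np.linalg.norm(d)
print('lip',yaw(f(363,352,150),f(397,140,150)),f(363,352,150),f(397,140,150),(f(363,352,150)+f(397,140,150))/2)
print('back',yaw(f(70,303,175),f(110,95,175)))
a,b=f(213,417,8),f(70,402,8);print('base front',yaw(a,b),a,b, (a+b)/2)
for p in((100,350),(218,368),(85,362)):print(f(*p,222))
print('spanner',f(325,410,5),f(365,430,5), onz(t,316,283,5),onz(t,320,357,5))
```

```text
lip (np.float64(-0.13295040923987494), np.float64(111.08914421130778)) [502.48178524 -75.25578412] [612.59057939 -89.98165971] [557.53618231 -82.61872191]
back (np.float64(-0.1423132625069037), np.float64(107.09859696539903))
base front (np.float64(1.4929494872160285), np.float64(84.18444617121827)) [474.54247636  11.66718298] [481.08935227  95.59667359] [477.81591431  53.63192829]
[493.95887608  47.89331131]
[486.95070657  -7.78415347]
[488.14100936  54.67466796]
spanner [480.49571834 -53.48633746] [469.44988487 -77.181239  ] [478.76724678 -65.53359027   5.        ] [309.99160051 -79.24665383   5.        ]
```

Stand origin is about (569, 27) with yaw about -0.11, and the box centre about (559, -328) with yaw -0.045. I'll move above the tab, stopping part-way for a second wrist view.

The manual's scale: shifts go in shares of 500 mm and turns go in shares of 2 rad. Converting my numbers, 40 mm is 0.08, 2 mm is 0.004.

Request:
shift_gripper --pt "1 0.08 0.004 0 0" --pt "1 0.08 0.004 0 0" --pt "1 0.08 0.004 0 0" --pt "1 0.08 0.004 0 0" --pt "1 0.08 0.004 0 0"

```text
t: 0.52
tool_pos: [362.8, -471.6, 404.4]
tcp_rot: [0.988, 0.154, -0.0, -0.0]
ft_force: [0.0, -1.0, 1.1]
finger_gap: 1.001
finger_force: 0.0
```

Request:
shift_gripper --pt "1 0.08 0.004 0 0" --pt "1 0.08 0.004 0 0" --pt "1 0.08 0.004 0 0" --pt "1 0.04 0 0 0.055" --pt "1 0 0 0 0.0625"

```text
t: 0.93
tool_pos: [500.3, -433.5, 403.2]
tcp_rot: [0.999, 0.037, -0.0, -0.001]
ft_force: [-0.6, 0.3, -1.1]
finger_gap: 1.0
finger_force: 0.0
```

Request:
shift_gripper --pt "1 0 0 0 0.06" --pt "1 0 0 0 0"

```text
t: 1.1
tool_pos: [497.1, -435.0, 403.8]
tcp_rot: [1.0, -0.025, -0.0, -0.0]
ft_force: [0.4, 0.1, 0.4]
finger_gap: 1.003
finger_force: 0.0
```

```bash
python3 -c "
from h import *
s=snap('wrist','w1');print(np.round(s['cam_to_world'],2).tolist());st=manip.read_state();print(st['tool_pos'])
for n in('lo',):
  y=blobs(s,(18,120,40),(35,255,255));print([(cen(c),cv2.minAreaRect(c),cv2.contourArea(c)) for c in y])
"
```

```text
[[-0.05, -0.95, -0.31, 576.91], [-1.0, 0.05, 0.02, -438.57], [-0.0, 0.31, -0.95, 372.41], [0.0, 0.0, 0.0, 1.0]]
[ 496.66181527 -435.24384408  404.06988461]
[((299.5121469971636, 142.64212603280305), ((300.0, 143.5), (67.0, 22.0), 90.0), 1351.5)]
```

View pics/w1.png

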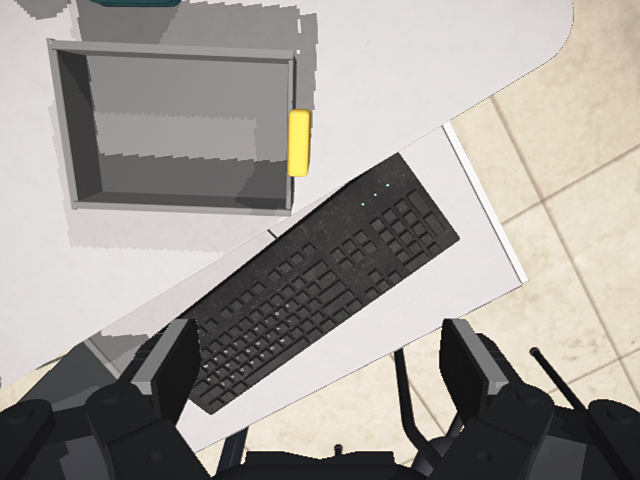

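The wrist view shows the yellow tab at (299,143) and the box rim corners at about (50,40), (295,53), (291,214) and (75,208).

Run:
```python
from h import *
t=load('top0');w=load('w1')
W=[(50,40),(295,53),(291,214),(75,208)];T=[(396,220),(474,226),(470,279),(391,272)]
for a,b in zip(W,T): print(onz(w,*a,45).round(1),tri(t,b,w,a)[0].round(1))
y=blobs(w,(18,120,40),(35,255,255))[0]; print('tab',[onz(w,*cen(y),z).round(1) for z in (72,90)], tri(t,(479.3,253),w,cen(y)))
for z in (90,): print([onz(w,*p,z).round(1) for p in ((289.5,110),(311,110),(289,176),(309,177))])
```

```text
[ 630.3 -248.    45. ] [ 628.6 -246.    41. ]
[ 613.  -422.4   45. ] [ 613.9 -422.3   48.8]
[ 493.8 -411.    45. ] [ 494.5 -411.2   47.6]
[ 507.4 -237.3   45. ] [ 506.4 -235.    41.2]
tab [array([ 552., -423.,   72.]), array([ 553.5, -423.9,   90. ])] (array([ 551.3238765 , -423.5696616 ,   74.12174591]), np.float64(2.0085863922166283))
[array([ 574.4, -418.8,   90. ]), array([ 573.8, -432.7,   90. ]), array([ 531.8, -415.4,   90. ]), array([ 530.4, -428.9,   90. ])]
```

Converted, 40 mm is 0.08, 28 mm is 0.056, 0.035 rad is 0.0175.

Request:
shift_gripper --pt "1 0.056 -0.014 0 0" --pt "1 0.054 -0.014 0 0.0175" --pt "1 0 0 0.08 0" --pt "1 0 0 0.08 0" --pt "1 0 0 0 0"

```text
t: 1.57
tool_pos: [550.8, -422.8, 316.2]
tcp_rot: [0.999, -0.038, -0.005, -0.004]
ft_force: [-0.3, -0.2, -1.6]
finger_gap: 0.997
finger_force: 0.0
```

```bash
python3 -c "
from h import *
s=snap('wrist','w2');y=blobs(s,(18,120,40),(35,255,255))[0]
st=manip.read_state();m=R.from_quat(st['tcp_rot']).as_matrix();p=onz(s,*cen(y),85);print(st['tool_pos'],p,m.T@(p-st['tool_pos']), tri(load('w1'),cen(blobs(load('w1'),(18,120,40),(35,255,255))[0]),s,cen(y)),cv2.minAreaRect(y))"
```

```text
[ 551.00272064 -423.38341822  320.61430889] [ 558.7332232  -423.69168928   85.        ] [  9.34512707   1.06631619 235.55358164] (array([ 551.48785771, -422.93403477,   64.93739393]), np.float64(0.6197062803090551)) ((324.8677062988281, 247.93948364257812), (26.562976837158203, 108.06832122802734), 0.9548412561416626)
```

Converted, 35 mm is 0.07, 26 mm is 0.052.

Request:
shift_gripper --pt "1 0.006 0.002 0.07 0" --pt "1 0 0 0.07 0" --pt "1 0 0 0.052 0" --pt "1 0 0 0 0" --pt "0 0 0 0 0"

```text
t: 2.03
tool_pos: [554.8, -425.9, 230.5]
tcp_rot: [0.999, -0.04, 0.0, 0.0]
ft_force: [-0.7, -0.2, 0.7]
finger_gap: 0.883
finger_force: 0.0
```

Request:
shift_gripper --pt "0 0 0 0 0" --pt "0 0 0 0 0" --pt "0 0 0 0 0" --pt "0 0 0 0 0" --pt "0 0 0 0 0"

```text
t: 2.45
tool_pos: [555.0, -425.0, 230.0]
tcp_rot: [0.999, -0.04, 0.001, 0.0]
ft_force: [-1.0, 16.3, 26.4]
finger_gap: 0.16
finger_force: 59.4
```

```bash
python3 -c "
from h import *
s=snap('wrist','w3')"
```

```text
(no output)
```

View pics/w3.png

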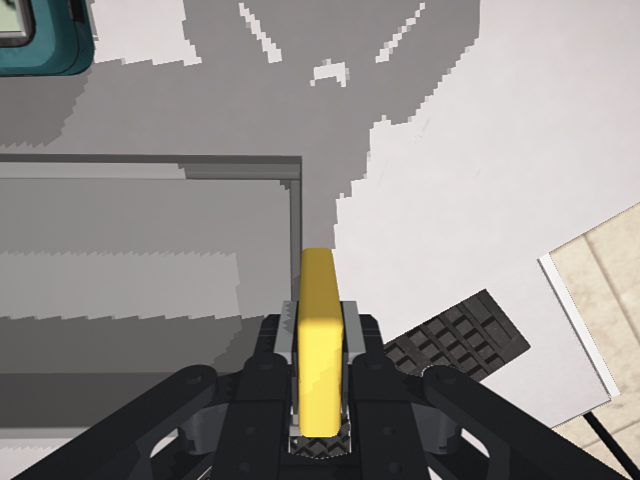

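Converted, -40 mm is -0.08, -30 mm is -0.06.

Request:
shift_gripper --pt "0 0 0 -0.024 0" --pt "0 0 0 0 0" --pt "0 -0.008 -0.06 0 0" --pt "0 -0.008 -0.08 0 0" --pt "0 -0.008 -0.08 0 0"

```text
t: 2.92
tool_pos: [551.1, -314.1, 239.9]
tcp_rot: [0.999, -0.041, -0.0, -0.0]
ft_force: [0.4, 0.4, -1.7]
finger_gap: 0.157
finger_force: 58.8
```

Request:
shift_gripper --pt "0 -0.008 -0.08 0 0" --pt "0 -0.008 -0.07 0 0" --pt "0 -0.008 -0.05 0 0" --pt "0 -0.004 -0.03 0 0.015" --pt "0 0 0 0 0"

```text
t: 3.33
tool_pos: [546.5, -195.6, 240.7]
tcp_rot: [0.999, -0.054, -0.0, -0.0]
ft_force: [0.3, -0.9, -2.6]
finger_gap: 0.158
finger_force: 58.9
```

Run:
```python
from h import *
s=snap('top','t4');w=snap('wrist','w4')
a=cv2.resize(s['image'][170:330,220:420],None,fx=4,fy=3.7,interpolation=2);print(a.shape);cv2.imwrite('pics/c4.png',a[:,:,::-1])
```

```text
(592, 800, 3)
```

View pics/c4.png

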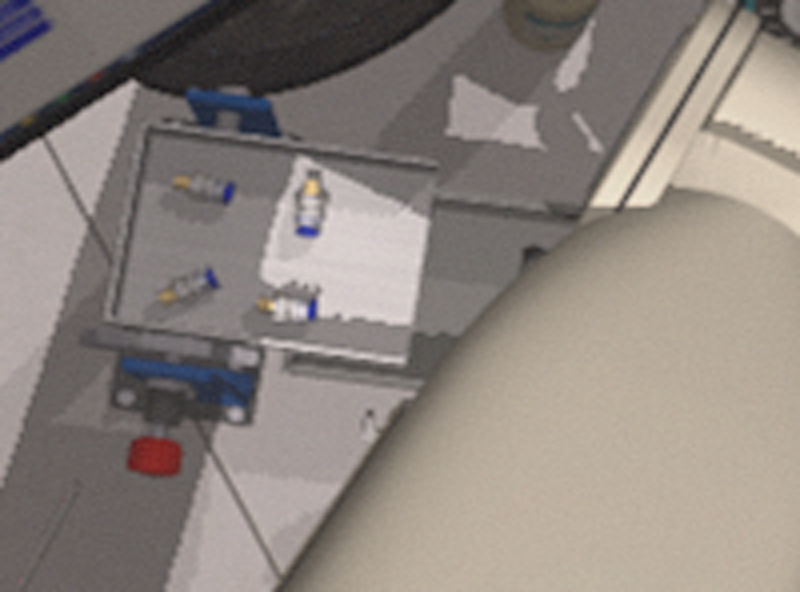

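View pics/w4.png

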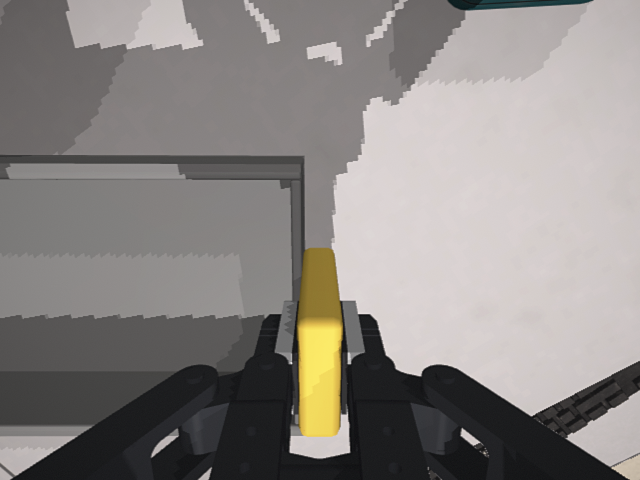

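Top crop: the box's near stand-side corner shows at crop (285,362), and its far long edge from (435,200) to (585,212). The wrist view shows the tab still held squarely at (320,340).

Run:
```python
from h import *
s=load('t4');w=load('w4')
f=lambda x,y,z:onz(s,220+x/4,170+y/3.7,z)
O=np.array([569,27]);c,sn=np.cos(-.11),np.sin(-.11);L=lambda p:np.array([[c,sn],[-sn,c]])@(p[:2]-O)
st=manip.read_state();print(st['tool_pos'],st['ft_force'],2*st['tcp_rot'][1],'tool loc',L(st['tool_pos']))
for n,p in(('near corner',(285,356)),('far edge a',(435,198)),('far b',(585,212))):print(n,f(*p,56).round(1),L(f(*p,56)).round(1))
print('w corner',L(onz(w,303,156,56)),'tray corners',[L(f(*p,175)).round(1) for p in((112,322),(150,125),(437,165),(408,362))],[L(f(*p,150)).round(1) for p in((437,205),(408,362))])
```

```text
[ 547.09724761 -198.34817485  240.75107002] [-0.72102369 -0.03648213 -2.03855685] -0.108409498915041 tool loc [   2.96796544 -226.3906395 ]
near corner [512.1  -9.7  56. ] [-52.5 -42.7]
far edge a [611.4 -91.4  56. ] [  55.1 -113. ]
far b [ 604.8 -176.5   56. ] [  58.  -198.3]
w corner [  64.85535538 -218.78228073] tray corners [array([-55.6,  36. ]), array([53.7, 33.9]), array([  51.2, -112.5]), array([ -57. , -112.5])] [array([  33.9, -115.3]), array([ -54.9, -112.3])]
```

Converted, -9 mm is -0.018, 6 mm is 0.012.

Request:
shift_gripper --pt "0 -0.006 -0.018 0 0" --pt "0 0 0 0 0" --pt "0 0 0 0.012 0" --pt "0 0 0 0.012 0" --pt "0 0 0 0 0"

```text
t: 3.85
tool_pos: [545.0, -190.3, 229.9]
tcp_rot: [0.998, -0.055, 0.001, 0.001]
ft_force: [-4.4, 0.9, 15.2]
finger_gap: 0.156
finger_force: 62.2
```

Request:
shift_gripper --pt "1 0 0 0 0" --pt "1 0 0 0 0" --pt "1 0 0 0 0" --pt "1 0 0 0 0" --pt "1 0 0 0 0"

```text
t: 4.27
tool_pos: [545.0, -189.6, 228.3]
tcp_rot: [0.998, -0.055, -0.0, -0.0]
ft_force: [-0.7, 0.1, 0.3]
finger_gap: 0.853
finger_force: 0.0
```

Converted, -40 mm is -0.08.

Request:
shift_gripper --pt "1 0 0 0 0" --pt "1 0 0 -0.08 0" --pt "1 0 0 -0.08 0" --pt "1 0 0 -0.08 0" --pt "1 0 0 -0.08 0"

```text
t: 4.68
tool_pos: [544.7, -189.3, 390.5]
tcp_rot: [0.998, -0.055, -0.0, -0.0]
ft_force: [0.8, 0.1, -0.3]
finger_gap: 1.003
finger_force: 0.0
```

Request:
shift_gripper --pt "1 0 0 -0.08 0" --pt "1 -0.08 0 0 0" --pt "1 -0.08 0 0 0" --pt "1 -0.08 0 0 0" --pt "1 0 0 0 0"

```text
t: 5.1
tool_pos: [420.5, -174.5, 429.2]
tcp_rot: [0.998, -0.055, -0.001, -0.0]
ft_force: [2.0, -0.6, 0.5]
finger_gap: 0.997
finger_force: 0.0
```

Run:
```python
from h import *
s=snap('top','t5');w=snap('wrist','w5')
a=cv2.resize(s['image'][170:330,220:420],None,fx=4,fy=3.7,interpolation=2);cv2.imwrite('pics/c5.png',a[:,:,::-1])
```

```text
(no output)
```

View pics/c5.png

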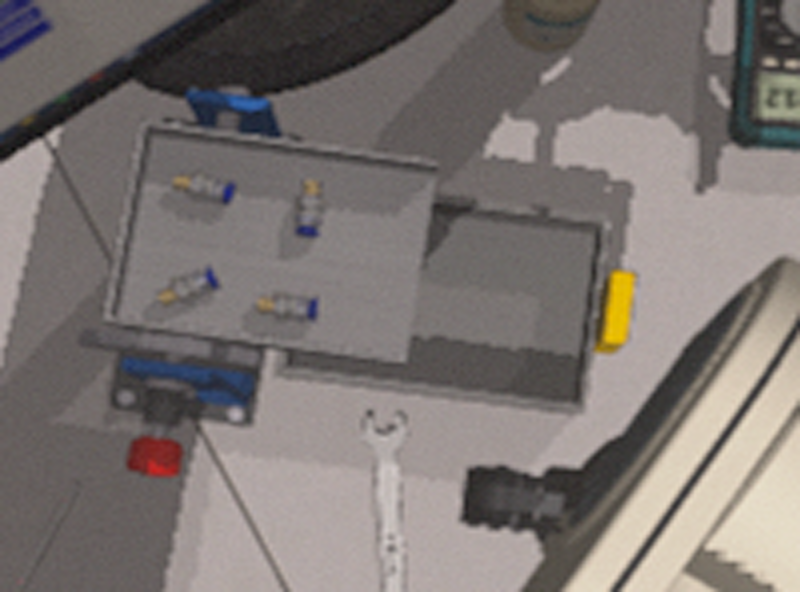

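View pics/w5.png

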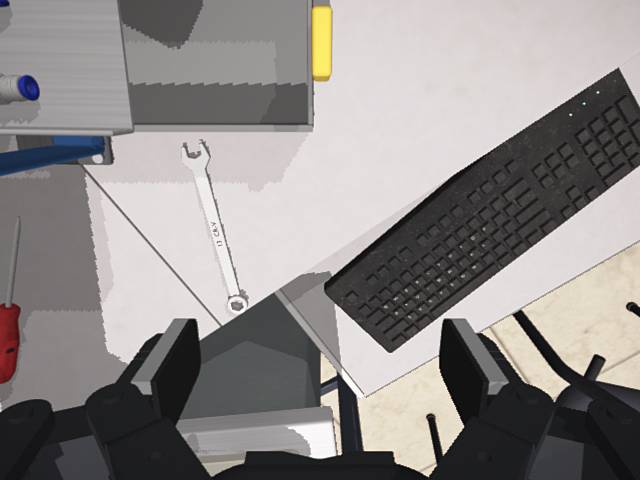

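Converted, -40 mm is -0.08, -2 mm is -0.004.

Request:
shift_gripper --pt "1 0 -0.08 0 0" --pt "1 0 -0.08 0 0" --pt "1 0 -0.08 0 0" --pt "1 0 -0.08 0 0" --pt "1 -0.004 -0.08 0 0"

```text
t: 5.62
tool_pos: [446.9, 24.5, 428.5]
tcp_rot: [0.998, -0.055, 0.0, -0.0]
ft_force: [0.4, 0.2, 0.4]
finger_gap: 0.999
finger_force: 0.0
```

Request:
shift_gripper --pt "1 0 -0.03 0 0" --pt "1 0 0 0 0" --pt "1 0 0 0 0"

```text
t: 5.87
tool_pos: [448.1, 36.3, 428.4]
tcp_rot: [0.999, -0.053, -0.0, -0.001]
ft_force: [0.3, -0.4, 0.2]
finger_gap: 0.997
finger_force: 0.0
```

Run:
```python
from h import *
s=load('t5');w=snap('wrist','w6');sc=load('scene0')
f=lambda x,y,z:onz(s,220+x/4,170+y/3.7,z)
O=np.array([569,27]);c,sn=np.cos(-.11),np.sin(-.11);L=lambda p:np.array([[c,sn],[-sn,c]])@(p[:2]-O)
for p in((605,222),(582,407),(285,370)):print('box',L(f(*p,45)).round(1))
st=manip.read_state();m=R.from_quat(st['tcp_rot']).as_matrix()
k=blobs(w,(0,130,50),(8,255,255),None,200);print([(cen(x),cv2.minAreaRect(x)) for x in k])
k2=blobs(sc,(0,130,60),(8,255,255),(270,235,300,265))
k=k[0];p,e=tri(sc,cen(k2[0]),w,cen(k));print('knob',p,e);q=onz(w,*cen(k),208);print(q,'tool',st['tool_pos'],'rel',m.T@(q-st['tool_pos']))
b=cv2.boxPoints(cv2.minAreaRect(k));print([onz(w,*x,202).round(1) for x in b])
```

```text
box [  55.4 -211.2]
box [ -59.8 -212.1]
box [-60.1 -43.1]
[((308.879024028203, 280.82326746451434), ((309.0, 280.0), (44.0, 48.0), 90.0)), ((209.48805411629246, 340.2832469775475), ((207.19232177734375, 345.5384826660156), (22.553354263305664, 82.17264556884766), 11.309930801391602))]
knob [442.15073299  42.31963499 199.48976002] 1.6638641651851063
[446.11036562  42.46311085 208.        ] tool [447.93825179  35.48623892 428.359833  ] rel [ -2.4780111   -6.47026171 220.36893856]
[array([457.1,  53.4, 202. ]), array([454.5,  29.5, 202. ]), array([430.4,  31.9, 202. ]), array([433. ,  56.6, 202. ])]
```

View pics/w6.png

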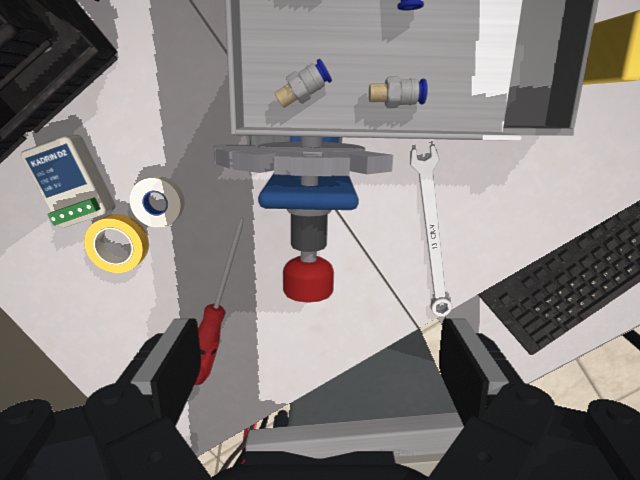

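The box now stands at local x about -2 mm, y about -124 mm and squared up. The wrist view shows the knob at (309,281) and its guide tube at (309,230), lined up with tool x.

Converted, 35 mm is 0.07, -6.5 mm is -0.013.

Request:
shift_gripper --pt "1 -0.007 -0.013 0 0" --pt "1 0 0 0.07 0" --pt "1 0 0 0.07 0" --pt "1 0 0 0 0" --pt "1 0 0 0 0"

```text
t: 6.33
tool_pos: [443.6, 37.6, 358.3]
tcp_rot: [0.999, -0.053, -0.001, -0.002]
ft_force: [-0.2, -0.1, 0.9]
finger_gap: 0.998
finger_force: 0.0
```

Request:
shift_gripper --pt "0 0 0 0 0" --pt "0 0 0 0 0" --pt "0 0 0 0 0" --pt "0 0 0 0 0" --pt "0 0 0 0 0"

```text
t: 6.75
tool_pos: [444.3, 39.8, 360.0]
tcp_rot: [0.999, -0.051, 0.002, -0.006]
ft_force: [2.5, 48.5, 18.7]
finger_gap: 0.294
finger_force: 24.8
```

```bash
python3 -c "
from h import *
s=snap('wrist','w7')"
```

```text
(no output)
```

View pics/w7.png

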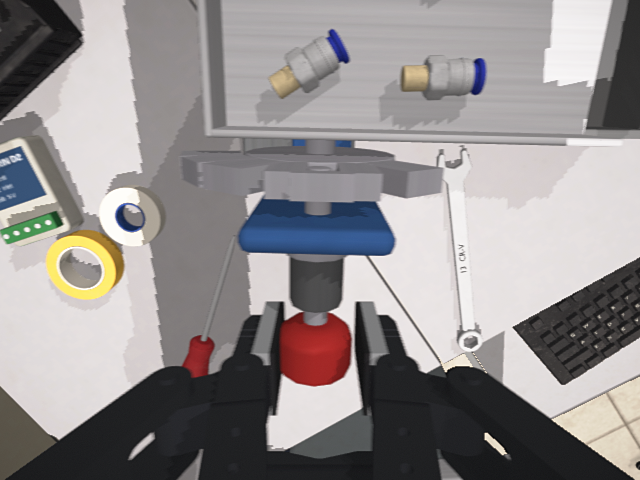

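The left pad bears on the knob while the right one still has a gap (at about 360,340), so the grip is a few mm off centre. I'll shift towards +y.

Converted, -3 mm is -0.006.

Request:
shift_gripper --pt "0 0 -0.006 0 0" --pt "0 0 0 0 0" --pt "0 0 0 0 0" --pt "0 0 0 0 0"

```text
t: 7.13
tool_pos: [444.3, 41.0, 360.3]
tcp_rot: [0.999, -0.05, 0.002, -0.006]
ft_force: [0.7, 14.9, 10.3]
finger_gap: 0.276
finger_force: 58.6
```

Request:
shift_gripper --pt "0 0 -0.002 0 0" --pt "0 -0.008 0 0 0" --pt "0 -0.008 0 0 0" --pt "0 -0.008 0 0 0" --pt "0 -0.004 0 0 0"

```text
t: 7.55
tool_pos: [431.7, 42.5, 360.5]
tcp_rot: [0.999, -0.049, 0.004, -0.006]
ft_force: [13.6, 14.1, 1.3]
finger_gap: 0.276
finger_force: 58.7
```

Request:
shift_gripper --pt "0 -0.003 0 0 0" --pt "0 0 0 0 0" --pt "0 0 0 0 0"

```text
t: 7.8
tool_pos: [430.6, 42.6, 360.4]
tcp_rot: [0.999, -0.049, 0.004, -0.006]
ft_force: [11.7, 14.0, 1.8]
finger_gap: 0.277
finger_force: 58.9
```

Converted, -1.5 mm is -0.003.

Request:
shift_gripper --pt "0 -0.003 0 0 0" --pt "0 0 0 0 0" --pt "0 0 0 0 0" --pt "0 0 0 0 0" --pt "0 0 0 0 0"

```text
t: 8.22
tool_pos: [429.5, 42.7, 360.5]
tcp_rot: [0.999, -0.049, 0.004, -0.006]
ft_force: [14.6, 14.2, 0.3]
finger_gap: 0.27
finger_force: 59.6
```

Request:
shift_gripper --pt "0 0 0 0 0" --pt "0 0 0 0 0" --pt "0 0 0 0 0" --pt "0 0 0 0 0" --pt "0 0 0 0 0"

```text
t: 8.63
tool_pos: [429.5, 42.7, 360.5]
tcp_rot: [0.999, -0.049, 0.004, -0.006]
ft_force: [14.9, 14.8, 0.7]
finger_gap: 0.273
finger_force: 59.6
```

Request:
shift_gripper --pt "0 0 0 0 0" --pt "0 0 0 0 0" --pt "0 0 0 0 0" --pt "0 0 0 0 0" --pt "0 0 0 0 0"

```text
t: 9.05
tool_pos: [429.5, 42.7, 360.5]
tcp_rot: [0.999, -0.049, 0.004, -0.006]
ft_force: [14.2, 13.6, -0.4]
finger_gap: 0.269
finger_force: 59.6
```

Request:
shift_gripper --pt "0 0 0 0 0" --pt "0 0 0 0 0" --pt "0 0 0 0 0" --pt "0 0 0 0 0" --pt "0 0 0 0 0"

```text
t: 9.47
tool_pos: [429.5, 42.7, 360.5]
tcp_rot: [0.999, -0.049, 0.004, -0.006]
ft_force: [14.2, 13.4, 1.0]
finger_gap: 0.277
finger_force: 59.6
```

Run:
```python
from h import *
s=snap('top','t8')['image'][180:300,220:400];w=snap('wrist','w8')['image'][0:480]
a=cv2.resize(s,(450,300),interpolation=2);o=np.zeros((300,800,3),np.uint8);o[:,:450]=a;o[:262,450:]=cv2.resize(w,(350,262));cv2.imwrite('pics/c8.png',o[:,:,::-1])
```

```text
(no output)
```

View pics/c8.png

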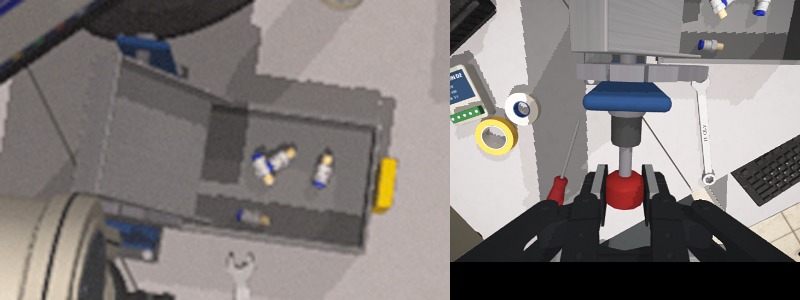

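The tray has tipped and all four fittings lie in the box, at (262,165), (283,155), (322,168) and (252,215) in the crop. The knob is still gripped and pulled out, and the 14 N pull is more than the spring's 12 N, so it is at its stop.

```bash
python3 -c "
from rig import manip
print(manip.close_job())"
```

```text
the job is handed in; nothing more can be done
None
```

I handed the job in with the box set under the lip, the tray tipped, all four fittings in the box and the gripper still holding the plunger out at its stop; the hand-in call did not report a verdict.

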